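# Check a sprung belt tensioner against its scale

### The arm

A 6-joint arm with a two-finger parallel gripper is mounted at the origin on the work surface. World frame = base frame: x ahead of the robot, y to its left, z up, the work surface at z = 0. Lengths are in m, angles in rad, forces in N, time in s.
With the tool pointing down it reaches from about 0.35 to 0.775 m from the base axis. Payload 7.3 kg.
Tool frame: the origin (TCP) lies at the very end of the fingers, on their centre line; the grasp point (between the pads) lies 19 mm behind it; z points along the fingers, y is the line along which they close (so a half turn about z gives the same grasp; the last joint's range is limited). The gripper opens to 92 mm and grips with 3 to 60 N. Pads are 19 mm wide; open, the fingers measure 130 mm over their backs; the gripper's body (75 mm by 190 mm) begins 47 mm behind the grasp point.
Start: joints at [1.088, 0.342, 1.524, -0, 1.275, -0.146], TCP at [0.173, 0.496, 0.227] pointing down, gripper open.
Joint ranges: [-2.53, 2.53], [-0.77, 2.02], [0.04, 2.7], [-1, 4.14], [0.28, 2.66], [-3.11, 3.11]. Speed limits (rad/s): [2.57, 2.57, 3.14, 3.14, 3.14, 3.14].

### API

Orientations are given as [roll, pitch, yaw] about the fixed x, y, z axes, in that order (R = Rz(yaw) Ry(pitch) Rx(roll)).
In Python, from cell import * gives the robot as it stands.
- The arm moves only by the tool step_arm, never from a script. Its argument "commands" is a list of rows, each a list of 7 numbers: the opening, from 0 (shut) to 1 (fully open), then the shift along the world's x, y, z in cm, then the turn, a rotation vector about the world's x, y, z in rad. A call has 1 to 5 rows; each row is the pose to reach, as a shift and turn from the pose commanded when the call began; what a row does not reach only later rows make up. A row lasts 1/12 s, in which the tool goes at most 41.7 mm and 7.16 degrees, less where a joint would pass 70% of its speed; a pose out of reach is approached as far as the arm can. A call with a gripper value outside its range is refused whole. The fingers move at their own pace and stop on an object; "grip_force" is the grip in N (left out, the last holds). Time passes only in rows, so rows that repeat a pose let the fingers close. It gives the time, the measured TCP pose, the force, the opening and the grip force at its end, in the units of the state.
- observe(): the state, without advancing time (a new reading comes with each control period).
- read_camera(name): name is "scene" or "top" or "wrist"; returns the picture (400x640x3 uint8, red, green, blue); there is no depth.
- camera_model(name): a dict with "vfov" (degrees; the focal length in pixels is half the picture's height over the tangent of half this angle, whatever the lens; pixels are square), "cx", "cy" (the principal point, pixels), "k1" (the pictures are not rectified: a ray, as slopes to the right and down, at radius r is drawn at 1 + k1 r^2 times it, then the intrinsics apply), "world_to_cam" (4x4, takes a point from world to camera coordinates). Camera axes: x right, y up, looking along -z (the intrinsics and any distortion apply to the point x, -y, -z); pixel columns grow to the right and rows downward; lengths in m; the calibration is good to about 2 mm. A picture is of the moment at which its call begins: read the wrist's pose just before it. camera_model takes no time and is no camera call; for the wrist camera it gives the pose at the moment of the call.
- hand_in(): hands the job in; it is judged then, once.
The state is a dict: "time": time; "qpos": joint angles; "qvel": joint speeds; "joint_efforts": joint torques, N m; "tool_pos": TCP position; "tool_rot": TCP orientation; "contact_force": force on the tool from outside, world axes, zero at the start; "torque": the same for the moment, N m; "opening": finger opening in m; "grip_force": force on a finger pad.
Only numpy, scipy, OpenCV 4.12 (cv2) and the standard library are available. Lean on these libraries where they do the work, as an engineer would, in place of code of your own. Each camera call takes 0.05 s, during which the arm holds its last target. There are 200 camera calls.

### The job

On the mould bench, check the belt tensioner with the orange roller: push its sprung arm round by the roller until the black pointer stands over the green band on its scale, and hold it steady there for two seconds. Then ease it gently all the way back to its rest without letting it snap back, and leave the tensioner with the blue roller alone.

Things in the scene. Friction and masses are not known exactly. Their poses are not given: they have to be found in the camera images.
- orange_roller (a point): Centre, 68 mm up, of the orange roller: upright cylinder, 40 mm wide, from 45 to 90 mm up, with a 6 mm axle end. It stands on the end of a flat arm (26 mm wide, top at 45 mm), 140 mm from the arm's upright pivot (the arm's far end from the robot). x axis: level, from pivot out through the roller; z up. 80 mm beside it is clear above 50 mm; base plate 12 mm, scale 16 mm high. On the left or right.
- orange_green (a point): Centre, 19 mm up, of the green band on the white scale of the orange tensioner, 190 mm from the pivot; band 30 mm along the scale's arc (15 mm each side of this point), 27 mm wide. Fixed; 0.35 to 0.85 rad of arm travel from rest, different each run. x axis: level, from the pivot outwards. The thin black pointer, 20 mm up, prolongs the arm's line past the roller to 190 mm from the pivot.
- orange_arm (a joint): Deflection of the orange tensioner's arm (rad): 0 at rest, where it points towards the robot and somewhat to the robot's left; grows anticlockwise seen from above (roller moves to the robot's right); end stop 1.05. Spring: about 2.5 N at the roller near rest, rising to about 12 N at 0.8 rad. Let go beyond about 0.2 rad it snaps back faster than 2.2 rad/s.
- blue_arm (a joint): Deflection of the other tensioner's arm (rad), 0 at rest: an identical stand with a blue roller and a green band of its own, on the other half of the table. To be left alone.

How it is judged:
On the way:
1. the orange tensioner's arm is held steady (slower than 0.12 rad/s) for 1 s with its pointer over the green band (pointer's line within 16 mm of the band's centre) (y of orange_green in the frame of orange_roller between -0.016 and 0.016 m and velocity of joint orange_arm between -0.12 and 0.12 rad/s), for 1 s.
At the end, for the whole second after the job is handed in: The orange arm is back at rest (within 0.06 rad of 0, still) after its held reading, and the blue arm is at rest too (within 0.06 rad of 0) (value of joint each of orange_arm, blue_arm below 0.06 rad and velocity of joint orange_arm between -0.1 and 0.1 rad/s); the robot touches nothing.
It fails at once if the orange arm snapped back (faster than 2.2 rad/s towards rest) (velocity of joint orange_arm below -2.2 rad/s).
It fails at once if the blue tensioner was pushed (more than 0.1 rad) (value of joint blue_arm above 0.1 rad).
It also fails if it takes over 45 s, if anything falls off the work surface, if the arm or the gripper's body presses on something with over 40 N, if the wrist force passes 120 N, or if a joint passes its speed limit or range.

## Working session

There is one attempt and no reset: what is moved stays moved. The work goes in short steps, Python scripts to look and compute and a tool call to move; the robot and the scene stay as the last step left them, time stands still between calls to the robot, and variables do not carry over. Pictures are saved under pics/ and viewed, at most 10 in all, crops included, and the job is handed in when it is done.

Besides the shell and the picture viewer there is one more tool, called after "Emit:" as name(argument=value, ...), one argument or row to a line, values as JSON. step_arm: Moves the arm, as the interface text tells. Its arguments: {"type":"object","properties":{"commands":{"type":"array"},"grip_force":{"type":"number"}},"required":["commands"]}

```bash
mkdir -p pics; ls; cat > h.py <<'E'
from cell import *
import numpy as np, cv2
def ray(m,u,v):
    f=200/np.tan(np.radians(m["vfov"])/2)
    d=np.array([(u-m["cx"])/f,(v-m["cy"])/f]);s=d.copy()
    for _ in range(30): s=d/(1+m["k1"]*(s@s))
    W=np.array(m["world_to_cam"]);R=W[:3,:3];o=-R.T@W[:3,3]
    r=R.T@np.array([s[0],-s[1],-1]);return o,r/np.linalg.norm(r)
def onz(m,u,v,z):
    o,r=ray(m,u,v);return o+r*(z-o[2])/r[2]
def tri(rays):
    A=np.zeros((3,3));b=np.zeros(3)
    for o,r in rays:
        P=np.eye(3)-np.outer(r,r);A+=P;b+=P@o
    return np.linalg.solve(A,b)
E
python3 - <<'E'
from h import *
print(observe())
for n in["top","scene"]:
    im=read_camera(n);m=camera_model(n);print(n,m)
    cv2.imwrite(f"pics/{n}0.png",im[...,::-1]);
E
```

```text
pics
{'time': 0.0, 'qpos': array([ 1.08799434e+00,  3.42738423e-01,  1.52502506e+00,  4.37503146e-06,
        1.27538831e+00, -1.46000534e-01]), 'qvel': array([-3.18361529e-04,  5.73018393e-04, -6.83354766e-04,  2.46147468e-04,
       -4.40695789e-04, -2.81671114e-05]), 'joint_efforts': array([-3.40790311e-04, -4.31248677e+01, -2.44213682e+01,  7.17396406e-02,
        5.61807049e-02, -1.29413747e-04]), 'tool_pos': array([0.17328333, 0.49514627, 0.22603401]), 'tool_rot': array([-3.14005071e+00, -2.30965718e-04,  2.80478974e+00]), 'contact_force': array([-0.68633417, -0.69551632,  0.62004119]), 'torque': array([-0.05289945, -0.00481867,  0.04240604]), 'grip_force': 0.0, 'opening': 0.09152518836325375}
top {'vfov': 42.65502965498943, 'cx': 322.0908335511142, 'cy': 198.6089685635913, 'k1': -0.11867698865027401, 'world_to_cam': array([[ 0.00205059, -0.99972731, -0.02326147, -0.00506627],
       [ 0.98453766, -0.00205617,  0.17516099, -0.49931035],
       [-0.17516105, -0.02326097,  0.98426497, -1.27322477],
       [ 0.        ,  0.        ,  0.        ,  1.        ]])}
scene {'vfov': 50.195047108622894, 'cx': 321.93807206294474, 'cy': 203.10763882721844, 'k1': 0.0027477094643974845, 'world_to_cam': array([[-0.88568054,  0.46427071, -0.00476227,  0.47871363],
       [-0.38200508, -0.72283736,  0.57582833,  0.16209903],
       [ 0.26389788,  0.51181916,  0.81755676, -1.00157574],
       [ 0.        ,  0.        ,  0.        ,  1.        ]])}
```

View pics/top0.png

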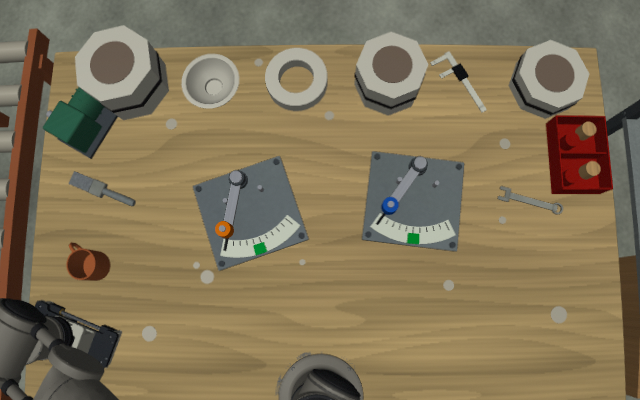

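View pics/scene0.png

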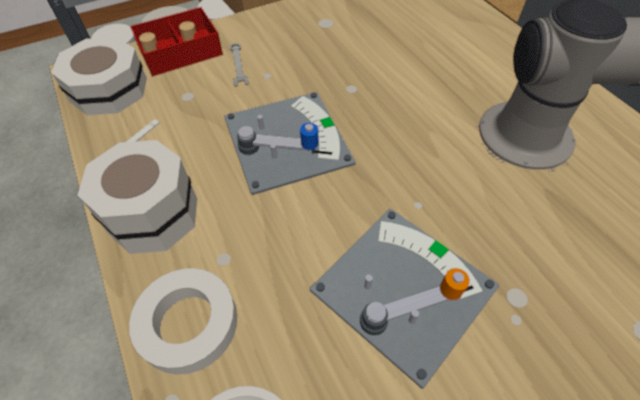

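The top view shows the orange tensioner on the left: roller at about (224,229), pivot (237,178), green band (260,249). The blue one is at (390,205). The scene view shows the orange roller at about (455,284), pivot (375,315), green band (438,249).

```bash
python3 - <<'E'
from h import *
ims={n:cv2.imread(f"pics/{n}0.png") for n in["top","scene"]}
M={n:camera_model(n) for n in ims}
def cen(n,lo,hi,box):
    x0,y0,x1,y1=box
    k=cv2.inRange(cv2.cvtColor(ims[n],cv2.COLOR_BGR2HSV),lo,hi)[y0:y1,x0:x1]
    c=max(cv2.findContours(k,cv2.RETR_EXTERNAL,cv2.CHAIN_APPROX_NONE)[0],key=cv2.contourArea)
    h=cv2.convexHull(c);m=cv2.moments(h);return np.array([m["m10"]/m["m00"]+x0,m["m01"]/m["m00"]+y0]),m["m00"]
B={"top":(190,150,310,272),"scene":(310,210,500,380)}
P={}
for nm,lo,hi in[("orange",(5,150,80),(20,255,255)),("green",(45,120,60),(80,255,255))]:
    c={n:cen(n,lo,hi,B[n]) for n in ims}
    X=tri([ray(M[n],*c[n][0]) for n in ims]);P[nm]=X
    print(nm,{n:(c[n][0].round(1),c[n][1]) for n in c},X.round(4))
    print([onz(M[n],*c[n][0],{"orange":.075,"green":.0175}[nm]).round(4) for n in ims])
vis=[]
for n in ims:
    x0,y0,x1,y1=B[n];vis.append(cv2.resize(cv2.resize(ims[n][y0:y1,x0:x1],None,fx=3.3,fy=3.3,interpolation=cv2.INTER_CUBIC),(396,403) if n=="top" else (400,358)))
vis=[cv2.copyMakeBorder(v,0,403-v.shape[0],0,0,0) for v in vis]
cv2.imwrite("pics/crop.png",np.hstack(vis))
E
```

```text
orange {'top': (array([223.5, 229.3]), 214.0), 'scene': (array([454.5, 283.7]), 617.5)} [0.4174 0.2429 0.0666]
[array([0.4161, 0.2414, 0.075 ]), array([0.4218, 0.2446, 0.075 ])]
green {'top': (array([259.7, 248.2]), 107.0), 'scene': (array([438.2, 248.5]), 170.0)} [0.3739 0.1575 0.0148]
[array([0.3737, 0.1571, 0.0175]), array([0.3754, 0.1585, 0.0175])]
```

View pics/crop.png

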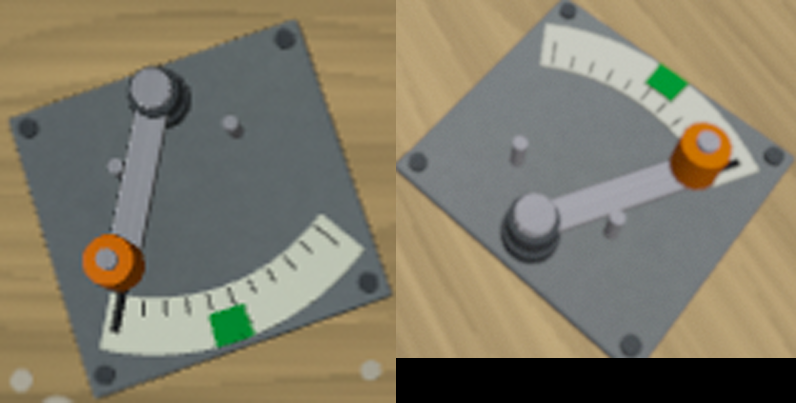

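The crop shows the axle end and the pivot cap clearly, with the pointer tip at about (225,250.6) in the top view. I'll triangulate those points and plan the push arc.

```bash
python3 - <<'E'
from h import *
M={n:camera_model(n) for n in["top","scene"]}
for nm,a,b in[("pivot",(237,176.7),(375.6,312.1)),("axle",(222.1,228.2),(458.7,277.5))]:
    X=tri([ray(M["top"],*a),ray(M["scene"],*b)]);print(nm,X.round(4))
    if nm=="pivot":p=X
    else:r=X
g=(onz(M["top"],259.7,248.2,.0175)+onz(M["scene"],438.2,248.5,.0175))/2
t=onz(M["top"],225.2,250.6,.02)
for q in(r,g,t):
    d=(q-p)[:2];print(np.linalg.norm(d).round(4),np.arctan2(d[1],d[0]).round(4))
E
```

```text
pivot [0.5558 0.2173 0.049 ]
axle [0.4168 0.2423 0.0895]
0.1413 2.9639
0.1908 -2.8246
0.1913 2.9856
```

Emit:
step_arm(
  commands=[
    [0,3.2,-2.4,0,0,0,0.03],
    [0,6.3,-4.9,0,0,0,0.07],
    [0,9.5,-7.3,0,0,0,0.1],
    [0,12.7,-9.7,0,0,0,0.13],
    [0,15.9,-12.2,0,0,0,0.165],
  ],
)

```text
time: 0.52
tool_pos: [0.3334, 0.3722, 0.2265]
tool_rot: [-3.141, -0.0, 2.972]
contact_force: [0.0, -0.1, -0.2]
opening: 0.0631
grip_force: 0.0
```

Emit:
step_arm(
  commands=[
    [0,3.2,-2.4,-1.5,0,0,0],
    [0,6.3,-4.7,-3,0,0,0],
    [0,9.6,-7.2,-5,0,0,0],
    [0,9.6,-7.2,-8,0,0,0],
    [0,9.6,-7.2,-8,0,0,0],
  ],
)

```text
time: 0.93
tool_pos: [0.4274, 0.2982, 0.1414]
tool_rot: [-3.136, -0.008, 2.966]
contact_force: [-1.8, -1.2, -1.8]
opening: 0.03
grip_force: 0.0
```

Emit:
step_arm(
  commands=[
    [0,0,0,0,0,0,0],
    [0,0,0,-2,0,0,0],
    [0,0,0,-4.5,0,0,0],
    [0,0,0,-7,0,0,0],
    [0,0,0,-8.7,0,0,0],
  ],
)

```text
time: 1.35
tool_pos: [0.4277, 0.3029, 0.06]
tool_rot: [3.141, 0.001, 2.972]
contact_force: [-0.7, -0.3, 0.1]
opening: 0.0007
grip_force: 0.0
```

```bash
python3 - <<'E'
from h import *
s=observe();print(s["time"],s["tool_pos"],s["tool_rot"],s["contact_force"],s["opening"])
im=read_camera("scene");cv2.imwrite("pics/scene1.png",im[...,::-1])
p=np.array([.5558,.2173])
for a in np.arange(2.972,3.48,.0975):
    r=p+.14*np.array([np.cos(a),np.sin(a)]);c=r+.039*np.array([np.sin(a),-np.cos(a)])
    print(round(a,3),(100*c).round(2),(100*(c-[.4285,.300])).round(2))
E
```

```text
1.35 [0.42773533 0.30285994 0.05996747] [3.14077121e+00 6.51687154e-04 2.97188194e+00] [-0.66114211 -0.32098138  0.12478097] 0.0007242778408332471
2.972 [42.44 27.94] [-0.41 -2.06]
3.07 [41.9  26.63] [-0.95 -3.37]
3.167 [41.49 25.27] [-1.36 -4.73]
3.265 [41.21 23.88] [-1.64 -6.12]
3.362 [41.07 22.47] [-1.78 -7.53]
3.46 [41.06 21.06] [-1.79 -8.94]
```

View pics/scene1.png

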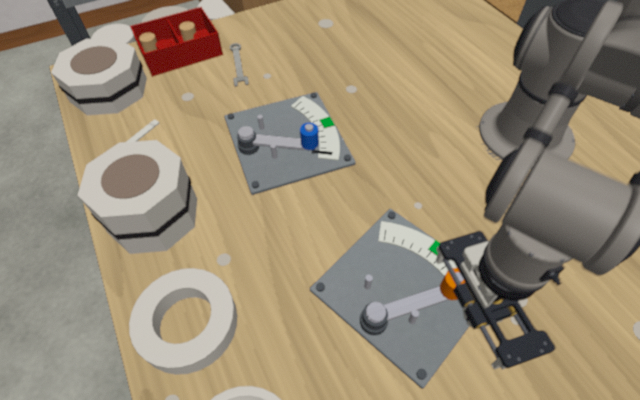

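The view shows the closed gripper beside the orange roller (450,285), on its left. The roller is still at rest and nothing is touching. Now I'll approach and push slowly.

Emit:
step_arm(
  commands=[
    [0,-0.1,-0.6,0,0,0,0],
    [0,-0.2,-1.2,0,0,0,0],
    [0,-0.3,-1.7,0,0,0,0],
    [0,-0.4,-2.2,0,0,0,0],
    [0,-0.5,-2.6,0,0,0,0.02],
  ],
)

```text
time: 1.82
tool_pos: [0.4239, 0.2757, 0.0613]
tool_rot: [3.139, 0.002, 2.989]
contact_force: [-1.8, 3.6, 1.7]
opening: 0.0005
grip_force: 1.9
```

Emit:
step_arm(
  commands=[
    [0,-0.1,-0.3,0,0,0,0.02],
    [0,-0.2,-0.6,0,0,0,0.04],
    [0,-0.3,-0.9,0,0,0,0.06],
    [0,-0.4,-1.2,0,0,0,0.08],
    [0,-0.45,-1.5,0,0,0,0.1],
  ],
)

```text
time: 2.23
tool_pos: [0.4193, 0.2606, 0.0602]
tool_rot: [3.141, 0.001, 3.092]
contact_force: [-1.5, 5.9, 4.9]
opening: 0.0004
grip_force: 2.5
```

Emit:
step_arm(
  commands=[
    [0,-0.15,-0.55,0,0,0,0.04],
    [0,-0.3,-1.1,0,0,0,0.08],
    [0,-0.45,-1.65,0,0,0,0.12],
    [0,-0.6,-2.2,0,0,0,0.16],
    [0,-0.7,-2.7,0,0,0,0.2],
  ],
)

```text
time: 2.65
tool_pos: [0.4137, 0.234, 0.0603]
tool_rot: [3.14, 0.004, -2.99]
contact_force: [3.9, 7.0, 1.0]
opening: 0.0002
grip_force: 3.3
```

Emit:
step_arm(
  commands=[
    [0,-0.05,-0.5,0,0,0,0.04],
    [0,-0.1,-1.0,0,0,0,0.07],
    [0,-0.1,-1.5,0,0,0,0.1],
    [0,-0.1,-1.9,0,0,0,0.13],
    [0,-0.1,-2.2,0,0,0,0.15],
  ],
)

```text
time: 3.07
tool_pos: [0.4128, 0.2122, 0.0603]
tool_rot: [3.141, 0.005, -2.841]
contact_force: [2.7, 9.2, 1.3]
opening: 0.0001
grip_force: 3.9
```

```bash
python3 - <<'E'
from h import *
s=observe();print(s["time"],s["tool_pos"],s["tool_rot"],s["contact_force"])
im=read_camera("top")[...,::-1];im2=read_camera("scene")[...,::-1]
a=cv2.resize(im[150:275,190:315],(400,400),interpolation=cv2.INTER_CUBIC);b=cv2.resize(im2[200:340,340:480],(400,400),interpolation=cv2.INTER_CUBIC)
cv2.imwrite("pics/c2.png",np.hstack([a,b]))
E
```

```text
3.0667 [0.41277268 0.21222939 0.06032202] [ 3.14063725  0.00465163 -2.8412644 ] [2.7120133  9.16561702 1.27795313]
```

View pics/c2.png

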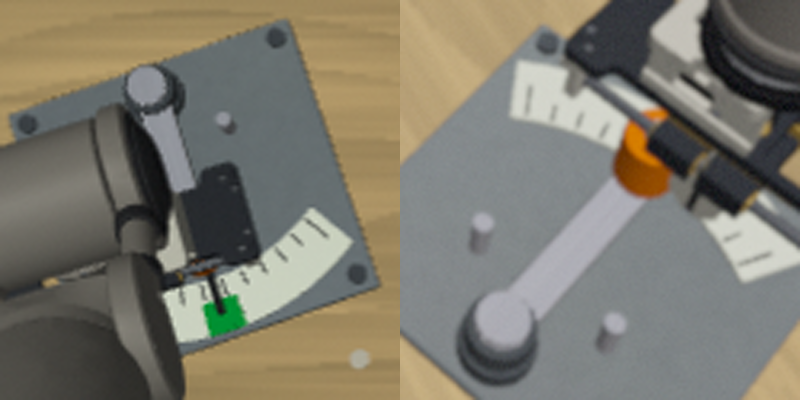

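The crop shows the pointer's line (crop 210,270 to 221,310) running into the middle of the green band (about 225,315). It's centred, so I hold.

Emit:
step_arm(
  commands=[
    [0,0,0,0,0,0,0],
    [0,0,0,0,0,0,0],
    [0,0,0,0,0,0,0],
    [0,0,0,0,0,0,0],
    [0,0,0,0,0,0,0],
  ],
)

```text
time: 3.58
tool_pos: [0.4126, 0.2124, 0.0603]
tool_rot: [3.141, 0.004, -2.843]
contact_force: [2.0, 7.6, 1.9]
opening: 0.0007
grip_force: 3.6
```

Emit:
step_arm(
  commands=[
    [0,0,0,0,0,0,0],
    [0,0,0,0,0,0,0],
    [0,0,0,0,0,0,0],
    [0,0,0,0,0,0,0],
    [0,0,0,0,0,0,0],
  ],
)

```text
time: 4.0
tool_pos: [0.4126, 0.2124, 0.0603]
tool_rot: [3.141, 0.004, -2.843]
contact_force: [3.0, 8.9, 0.6]
opening: 0.0004
grip_force: 3.6
```

Emit:
step_arm(
  commands=[
    [0,0,0,0,0,0,0],
    [0,0,0,0,0,0,0],
    [0,0,0,0,0,0,0],
    [0,0,0,0,0,0,0],
    [0,0,0,0,0,0,0],
  ],
)

```text
time: 4.42
tool_pos: [0.4126, 0.2124, 0.0603]
tool_rot: [3.141, 0.004, -2.843]
contact_force: [1.9, 9.0, 2.3]
opening: 0.0006
grip_force: 3.6
```

Emit:
step_arm(
  commands=[
    [0,0,0,0,0,0,0],
    [0,0,0,0,0,0,0],
    [0,0,0,0,0,0,0],
    [0,0,0,0,0,0,0],
    [0,0,0,0,0,0,0],
  ],
)

```text
time: 4.83
tool_pos: [0.4126, 0.2124, 0.0603]
tool_rot: [3.141, 0.004, -2.843]
contact_force: [3.7, 8.6, 1.5]
opening: 0.0003
grip_force: 3.6
```

Emit:
step_arm(
  commands=[
    [0,0,0,0,0,0,0],
    [0,0,0,0,0,0,0],
    [0,0,0,0,0,0,0],
    [0,0,0,0,0,0,0],
    [0,0,0,0,0,0,0],
  ],
)

```text
time: 5.25
tool_pos: [0.4126, 0.2124, 0.0603]
tool_rot: [3.141, 0.004, -2.843]
contact_force: [3.4, 7.1, 1.1]
opening: 0.0001
grip_force: 3.6
```

Emit:
step_arm(
  commands=[
    [0,0,0,0,0,0,0],
    [0,0,0,0,0,0,0],
    [0,0,0,0,0,0,0],
    [0,0,0,0,0,0,0],
    [0,0,0,0,0,0,0],
  ],
)

```text
time: 5.67
tool_pos: [0.4126, 0.2124, 0.0603]
tool_rot: [3.141, 0.004, -2.843]
contact_force: [2.5, 8.6, 1.1]
opening: 0.0007
grip_force: 3.6
```

```bash
python3 - <<'E'
from h import *
s=observe();print(s["time"],s["tool_pos"],s["tool_rot"],s["contact_force"])
im=read_camera("top")[...,::-1]
cv2.imwrite("pics/c3.png",cv2.resize(im[205:265,220:300],(640,480),interpolation=cv2.INTER_CUBIC))
E
```

```text
5.6667 [0.41259057 0.21243472 0.06027661] [ 3.14072889  0.00422806 -2.84250563] [2.51159009 8.6484797  1.13073958]
```

View pics/c3.png

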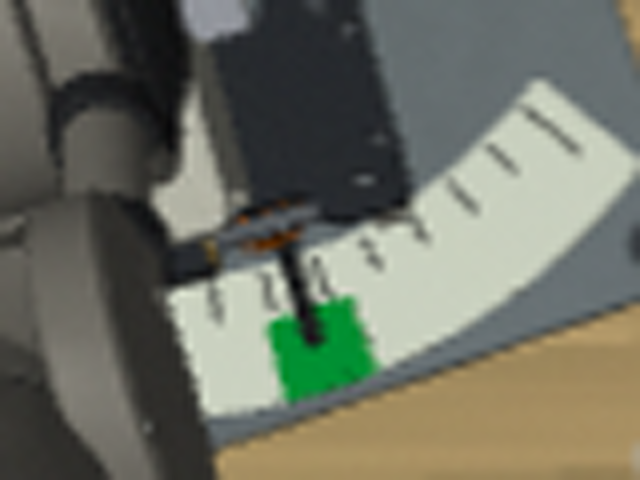

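The pointer tip (313,338) is over the middle of the green band (275 to 362 at that row), and it held steady for 2.6 s. Now I'll ease it back along the same arc.

Emit:
step_arm(
  commands=[
    [0,0,0.25,0,0,0,-0.02],
    [0,0,0.55,0,0,0,-0.04],
    [0,0,0.83,0,0,0,-0.06],
    [0,0,1.12,0,0,0,-0.08],
    [0,0,1.4,0,0,0,-0.1],
  ],
)

```text
time: 6.13
tool_pos: [0.4125, 0.2263, 0.0603]
tool_rot: [3.141, 0.004, -2.943]
contact_force: [3.4, 6.3, 0.9]
opening: 0.0
grip_force: 2.9
```

Emit:
step_arm(
  commands=[
    [0,0.02,0.28,0,0,0,-0.02],
    [0,0.04,0.56,0,0,0,-0.04],
    [0,0.06,0.84,0,0,0,-0.06],
    [0,0.08,1.12,0,0,0,-0.08],
    [0,0.1,1.4,0,0,0,-0.1],
  ],
)

```text
time: 6.55
tool_pos: [0.4135, 0.2401, 0.0602]
tool_rot: [3.141, 0.003, -3.043]
contact_force: [2.7, 4.9, 1.0]
opening: 0.0003
grip_force: 2.3
```

Emit:
step_arm(
  commands=[
    [0,0.05,0.28,0,0,0,-0.02],
    [0,0.1,0.56,0,0,0,-0.04],
    [0,0.15,0.84,0,0,0,-0.06],
    [0,0.2,1.12,0,0,0,-0.08],
    [0,0.25,1.4,0,0,0,-0.1],
  ],
)

```text
time: 6.97
tool_pos: [0.4158, 0.2539, 0.0601]
tool_rot: [3.141, 0.003, 3.14]
contact_force: [3.0, 4.2, 0.7]
opening: 0.0005
grip_force: 1.8
```

Emit:
step_arm(
  commands=[
    [0,0.08,0.27,0,0,0,-0.02],
    [0,0.16,0.54,0,0,0,-0.04],
    [0,0.24,0.81,0,0,0,-0.06],
    [0,0.32,1.08,0,0,0,-0.08],
    [0,0.4,1.36,0,0,0,-0.1],
  ],
)

```text
time: 7.38
tool_pos: [0.4186, 0.2672, 0.0597]
tool_rot: [-3.141, -0.0, 3.038]
contact_force: [1.6, 3.0, 0.6]
opening: 0.0004
grip_force: 1.3
```

Emit:
step_arm(
  commands=[
    [0,0.1,0.26,0,0,0,-0.02],
    [0,0.2,0.52,0,0,0,-0.04],
    [0,0.3,0.78,0,0,0,-0.06],
    [0,0.4,1.04,0,0,0,-0.06],
    [0,0.5,1.3,0,0,0,-0.06],
  ],
)

```text
time: 7.8
tool_pos: [0.423, 0.2802, 0.0596]
tool_rot: [-3.141, -0.001, 2.98]
contact_force: [-1.1, 0.7, -0.4]
opening: 0.0008
grip_force: 0.7
```

Emit:
step_arm(
  commands=[
    [0,0.1,0.26,0,0,0,0],
    [0,0.15,0.55,0,0,0,0],
    [0,0.2,0.9,0,0,0,0],
    [0,0.3,1.6,0,0,0,0],
    [0,0.4,2.5,0,0,0,0],
  ],
)

```text
time: 8.22
tool_pos: [0.4274, 0.3054, 0.0596]
tool_rot: [-3.141, -0.0, 2.979]
contact_force: [0.3, 0.1, -0.0]
opening: 0.0001
grip_force: 0.0
```

Emit:
step_arm(
  commands=[
    [0,0.2,1.0,0,0,0,0],
    [0,0.2,1.5,2,0,0,0],
    [0,0.2,2,5,0,0,0],
    [0,0.2,2,9,0,0,0],
    [0,0.2,2,12,0,0,0],
  ],
)

```text
time: 8.63
tool_pos: [0.4296, 0.3265, 0.1822]
tool_rot: [3.141, 0.001, 2.981]
contact_force: [1.1, 0.9, 0.9]
opening: 0.0003
grip_force: 0.0
```

Emit:
step_arm(
  commands=[
    [0,0,4,0,0,0,0],
    [0,0,8,0,0,0,0],
    [0,0,12,0,0,0,0],
    [0,0,12,0,0,0,0],
    [0,0,12,0,0,0,0],
  ],
)

```text
time: 9.05
tool_pos: [0.4285, 0.4474, 0.1789]
tool_rot: [-3.141, -0.001, 2.983]
contact_force: [-0.0, -1.4, -0.2]
opening: 0.0007
grip_force: 0.0
```

```bash
python3 - <<'E'
from h import *
s=observe();print(s["time"],s["tool_pos"],s["contact_force"])
cv2.imwrite("pics/end.png",read_camera("top")[...,::-1])
E
```

```text
9.05 [0.42846709 0.44742593 0.17888215] [-0.02410634 -1.37289639 -0.15895946]
```

View pics/end.png

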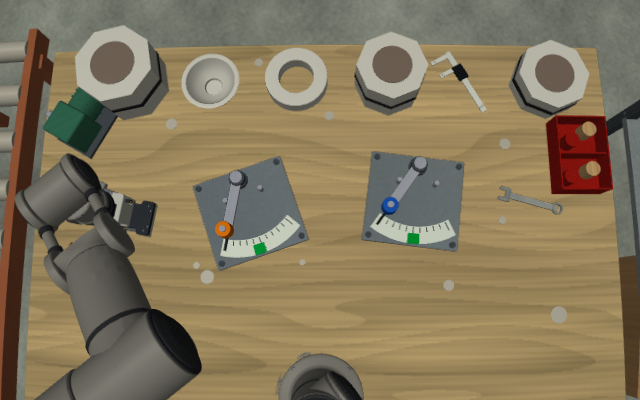

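The orange roller is back at (224,229), its rest position. The blue one hasn't moved, and the gripper is clear of everything.

```bash
python3 -c "
from cell import *
print(hand_in())"
```

```text
the job is handed in; nothing more can be done
None
```

The orange tensioner was held with its pointer over the green band for about 2.6 s, then eased back to rest without snapping; the blue tensioner was not touched, and the job was handed in at about 9 s with no verdict returned.

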